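# Open the tool-locked hatch of the print-room fume filter

## Task

The filter in the grey fume filter unit is due for a change, and its aluminium hatch opens only with a tool: take the driver with the long thin shank from the tool rack, push it down through the narrow slot in the unit's top, feel for the springy latch tab hidden somewhere below and press it gently until the hatch springs open. Do not force it on anything that does not give. Then put the driver back in its hole in the rack and leave everything else where it is.

Things in the scene. Friction and masses are not known exactly. Their poses are not given: they have to be found in the camera images.
- driver: The driver to use, with the longest, thinnest shank and slimmest handle: shank 5 mm thick, 80 mm long, round-ended; round black handle 22 mm thick, 85 mm long, with a 26 mm collar, 6 mm high, at its foot; 50 to 100 g. It hangs upright in one of the rack's holes (which one varies), collar on the rack's top. Origin at the shank's lower end, z up along it: the handle spans z = 80 to 165 mm.
- driver_tip (a point): The lower, rounded end of the driver's shank (same point as the driver's origin).
- driver_grip (a point): Point on the driver's axis in its handle, 131 mm above the tip, a good height to grip.
- rack: Grey printed tool rack fixed to the table: base 75 x 175 mm, top plate 62 x 170 x 6 mm, upper face 96 mm above the table, open below on four corner posts. Three holes 12 mm across in a row along the rack's y at -55, 0 and +55 mm, a driver in each. Origin: centre of the underside.
- unit: Fume filter unit fixed to the table: grey box 250 mm (x) by 210 mm (y), flat top 115 mm above the table; its front, with switch and knob, faces -x. The slot is in the top near the front edge, the hatch behind it. More than 15 N from the driver, anywhere on the unit or its latch, bends something. Origin: centre of the underside.
- slot (a point): Centre of the slot, at the upper face of the unit's top; 85 mm in front of the unit's centre, on its middle line, inside a bright steel plate. The slot is 8 mm wide (unit x) and 36 mm long (unit y); the top is 6 mm thick there.
- under_slot (a point): Point 36 mm straight below the slot's centre, on the latch's mounting bracket: a stiff (about 6 N per mm), level steel plate under the whole slot that opens nothing. The latch tab stands above it somewhere along the slot.
- latch_place (a point): Mean place of the hidden steel latch tab, 20 mm below the slot's centre. The tab (9 mm in unit y, 17 mm in x) truly lies up to 11 mm to either side in y, its upper face 12 to 28 mm below the unit's top: different each time and not measured. It gives against a spring: about 3 N at first, about 7 N when the latch lets go after about 5 mm; dead stop at 7 mm.
- hatch (a joint): Angle of the hatch, rad: 0 shut and latched, 1.45 fully open. Aluminium plate 131 x 162 mm, hinged at its far (+x) edge; once unlatched its spring swings it fully open in about a second and holds it there.
- hatch_edge (a point): Middle of the hatch's near edge, on its upper face; 38 mm behind the slot when shut.
- nut_driver: Another driver in the rack: shank 9.6 mm thick and 60 mm long (too thick for the slot), handle 30 mm thick and 75 mm long. Origin at the lower end of the shank. Leave it.
- stubby: Another driver in the rack: shank 9 mm thick and only 35 mm long (too thick for the slot), handle 31 mm thick and 55 mm long. Origin at the lower end of the shank. Leave it.
- spool: Spool of filament lying flat, 200 mm across, 65 mm high; origin under its centre. Leave it.
- vase: Printed grey vase, 72 mm across, 105 mm high; origin under its centre. Leave it.
- glue_stick: White glue stick standing, 31 mm across, 98 mm high; origin under its centre. Leave it.
- calipers: Steel calipers lying flat, 230 mm long along their y, 13 mm high; origin under the middle of the beam. Leave them.
- gear: White printed gear lying flat, 71 mm across, 14 mm high; origin under its centre. Leave it.
- scraper: Print scraper lying flat, 250 mm long along its x with a black handle; origin under its middle. Leave it.
Mind the look-alikes: they are no part of the job. Leave any blue look-alike of the driver alone.

How it is judged:
On the way, in this order (a step that is already met when the one before it is completed fails the run):
1. the driver's tip is through the slot, at least 8 mm below the unit's top, with the hatch still shut (z of driver_tip in the frame of unit between 0.06 and 0.107 m and x of driver_tip in the frame of unit between -0.091 and -0.079 m and y of driver_tip in the frame of unit between -0.018 and 0.018 m and value of joint hatch below 0.15 rad), for 0.1 s.
2. the hatch has sprung open (value of joint hatch above 1 rad), for 0.2 s.
At the end, for the whole second after the job is handed in: The hatch stands open (above 1.3 rad) and the driver hangs at rest in its own hole in the rack, within 8 mm of where it was and upright within 0.08 rad (value of joint hatch above 1.3 rad and distance of driver from where it was at the start of the episode below 0.008 m and angle between driver's own z axis and vertical below 0.08 rad and linear speed of driver below 0.02 m/s); the robot touches nothing.
It fails at once if the driver presses on the unit or its latch with more than 15 N (contact force between driver and unit above 15 N).
It fails at once if another driver in the rack is shifted by more than 10 mm or tipped (distance of any of nut_driver, stubby from where it was at the start of the episode above 0.01 m or angle between any of nut_driver, stubby's own z axis and vertical above 0.15 rad).
It fails at once if another thing on the bench is shifted by more than 20 mm (distance of any of spool, vase, glue_stick, calipers, gear, scraper from where it was at the start of the episode above 0.02 m).
It also fails if it takes over 64 s, if anything falls off the work surface, if the arm or the gripper's body presses on something with over 40 N, if the wrist force passes 120 N, or if a joint passes its speed limit or range.

## Robot

A 7-joint arm with a two-finger parallel gripper is mounted at the origin on the work surface. World frame = base frame: x ahead of the robot, y to its left, z up, the work surface at z = 0. Lengths are in m, angles in rad, forces in N, time in s.
With the tool pointing down it reaches from about 0.425 to 0.925 m from the base axis. Payload 6.8 kg.
Tool frame: the origin (TCP) lies midway between the tips of the shut fingers; the grasp point (between the pads) lies 19 mm behind it; y points along the fingers, z is the direction in which the jaws open and shut, and the axes are right-handed (so a half turn about y gives the same grasp; the last joint's range is limited). The gripper opens to 85 mm and grips with 20 to 120 N. Pads are 22 mm wide; open, the fingers measure 114 mm over their backs; the gripper's body (76 mm by 85 mm) begins 54 mm behind the grasp point. The pads swing forward as they close: fully open they stand 13 mm farther back than shut.
Start: joints at [1.162, 0.477, 0.022, 1.555, -0.011, 1.109, -0.083], TCP at [0.2, -0.645, 0.231] pointing down, gripper open.
Joint ranges: [-2.96, 2.96], [-0.34, 2.1], [-1.41, 1.46], [0.24, 2.44], [-1.37, 4.51], [0.17, 1.92], [-2.96, 2.96]. Speed limits (rad/s): [2.39, 2.39, 3.14, 3.14, 3.14, 3.14, 3.14].

## Interface

Orientations are given as a unit quaternion [w, x, y, z].
In Python, from station import bot gives the robot as it stands. The module is installed in compiled form; this text tells all that it offers.
- The arm moves only by the shell command python3 -m crank 'ROWS' [FORCE]. ROWS is JSON, a list of rows, each an object with "linear": the shift along the tool's x, y, z in m, a list of three; "dr": the turn, a rotation vector about the tool's x, y, z in degrees, a list of three; "hand": the gripper command: -1 is shut, 1 is fully open, values between are in proportion. A call has 1 to 10 rows; each row is the pose to reach, as a shift and turn from the pose commanded when the call began, along the tool's axes at that moment; what a row does not reach only later rows make up. A row lasts 1/12 s, in which the tool goes at most 41.7 mm and 7.16 degrees, less where a joint would pass 70% of its speed; a pose out of reach is approached as far as the arm can. A call with a gripper value outside its range is refused whole. The fingers move at their own pace and stop on an object; FORCE is the grip in N (left out, the last holds). Time passes only in rows, so rows that repeat a pose let the fingers close. It gives the time, the measured TCP pose, the force and the opening at its end, in the units of the state.
- bot.get_obs(): the state, without advancing time (a new reading comes with each control period).
- bot.read_camera(name): name is "scene" or "top"; returns the picture (480x640x3 uint8, blue, green, red); there is no depth.
- bot.camera_params(name): a dict with "K" (3x3 intrinsics, pixels), "R" (3x3) and "t" (3): a world point X has camera coordinates R X + t. Camera axes: x right, y down, z forward; pixel columns grow to the right and rows downward; lengths in m; the calibration is good to about 2 mm. A picture is of the moment at which its call begins. camera_params takes no time and is no camera call.
- bot.hand_in(): hands the job in, once; it reports no verdict.
Trained networks look in the newest picture that a camera, given by its name, has taken for a name from the list of things; names that differ only in an ending like _2 or _b are one class to them, and where a whole thing is asked for, a point or a joint stands for the part that bears it (a point fixed in the world has none). Each returns a list of dicts, best first, with "score" (0 to 1); they miss things now and then, are a little off and sometimes report something else, mostly with a low value. They report only what shows in the picture. A call takes as long as a camera call. They do not tell look-alikes from the thing itself.
- bot.search_frame(camera, target): "extent" ([left, top, right, bottom] in pixels, round what is visible of it).
- bot.cut_out(camera, target): "pixels" (480x640 bool, what is visible of it) and "extent" ([left, top, right, bottom] in pixels, round what is visible of it).
- bot.place_of(camera, target): "xy" ([column, row] in pixels: a listed point, or the origin of a listed thing).
The state is a dict: "t": time; "q": joint angles; "joint_vel": joint speeds; "joint_torque": joint torques, N m; "eef_pos": TCP position; "tool_rot": TCP orientation; "contact_force": force on the tool from outside, world axes, zero at the start; "torque": the same for the moment, N m; "gripper_width": opening from 0.0 (shut) to 1.0 (fully open).
Only numpy, scipy, OpenCV 4.12 (cv2) and the standard library are available. Lean on these libraries where they do the work, as an engineer would, in place of code of your own. Each camera call takes 0.05 s, during which the arm holds its last target. There are 200 camera calls.

## Working session

There is one attempt and no reset: what is moved stays moved. The work goes in short steps, Python scripts to look and compute and a shell command to move; the robot and the scene stay as the last step left them, time stands still between calls to the robot, and variables do not carry over. Pictures are saved under pics/ and viewed, about 8 in all and at most 12, crops included, and the job is handed in when it is done.

```bash
mkdir -p pics; python3 - <<'E'
from station import bot
import cv2
o=bot.get_obs();print(o)
for c in("scene","top"):
    cv2.imwrite(f"pics/{c}0.png",bot.read_camera(c))
    p=bot.camera_params(c);print(c,p["K"].tolist(),p["R"].round(4).tolist(),p["t"].round(4).tolist())
    for n in("driver","driver_grip","nut_driver","stubby","rack","unit","slot","hatch_edge"):
        print(c,n,[(d["xy"],round(d["score"],2)) for d in bot.place_of(c,n)][:4])
E
```

```text
{'t': 0.0, 'q': array([ 1.16190967,  0.4778063 ,  0.02234435,  1.55646764, -0.01147969,
        1.10930072, -0.08305753]), 'joint_vel': array([-7.48891528e-04,  1.34190758e-03,  1.20643549e-05,  8.97261309e-04,
       -1.22203528e-03,  1.57021651e-04, -3.06227369e-04]), 'joint_torque': array([-2.54479355e-04, -5.96447539e+01,  1.60733432e+00, -2.81192619e+01,
        1.23047177e-02,  9.25613655e-03, -2.86216823e-05]), 'eef_pos': array([ 0.19978153, -0.64412777,  0.23031483]), 'tool_rot': array([ 0.10581447, -0.106121  ,  0.69975838, -0.69848396]), 'contact_force': array([ 0.14729531,  0.14955728, -1.15226878]), 'torque': array([-0.02129756,  0.03045662,  0.01558263]), 'gripper_width': 0.9987291547419496}
scene [[577.4346577099948, 0.0, 315.49482776150955], [0.0, 577.4346577099948, 244.08171125319922], [0.0, 0.0, 1.0]] [[0.8082, 0.5885, -0.0213], [0.3516, -0.5113, -0.7842], [-0.4724, 0.6263, -0.6202]] [-0.4604, -0.0918, 1.8149]
scene driver [([363.4, 210.3], 0.56)]
scene driver_grip [([351.0, 178.0], 0.69), ([366.1, 176.1], 0.57), ([292.6, 329.4], 0.2)]
scene nut_driver [([331.9, 226.9], 0.77)]
scene stubby [([338.2, 217.3], 0.61)]
scene rack [([337.5, 232.9], 0.73)]
scene unit [([291.2, 330.5], 0.77)]
scene slot [([257.1, 282.3], 0.69)]
scene hatch_edge [([273.0, 286.7], 0.59), ([286.2, 250.1], 0.29)]
top [[624.4866927133128, 0.0, 319.6996858705725], [0.0, 624.4866927133128, 237.88011431451372], [0.0, 0.0, 1.0]] [[-0.0206, -0.9998, -0.0012], [-0.9947, 0.0206, -0.1008], [0.1008, -0.0009, -0.9949]] [0.0416, 0.5721, 1.4467]
top driver [([172.4, 186.7], 0.72), ([212.7, 273.9], 0.62), ([177.8, 277.6], 0.45)]
top driver_grip [([201.5, 270.7], 0.59)]
top nut_driver [([260.6, 271.7], 0.65)]
top stubby [([233.0, 270.1], 0.67)]
top rack [([237.5, 271.0], 0.62), ([407.1, 237.0], 0.42)]
top unit [([397.2, 223.8], 0.89)]
top slot [([410.0, 255.5], 0.82)]
top hatch_edge [([406.4, 238.9], 0.78), ([203.7, 274.2], 0.66)]
```

```bash
python3 - <<'E'
import cv2,numpy as np
a=cv2.imread("pics/scene0.png");b=cv2.imread("pics/top0.png")
cv2.imwrite("pics/a.png",np.vstack([cv2.resize(a[120:400,180:500],(640,560))]))
cv2.imwrite("pics/b.png",cv2.resize(b[150:350,140:500],(792,440)))
E
```

```text
(no output)
```

View pics/a.png

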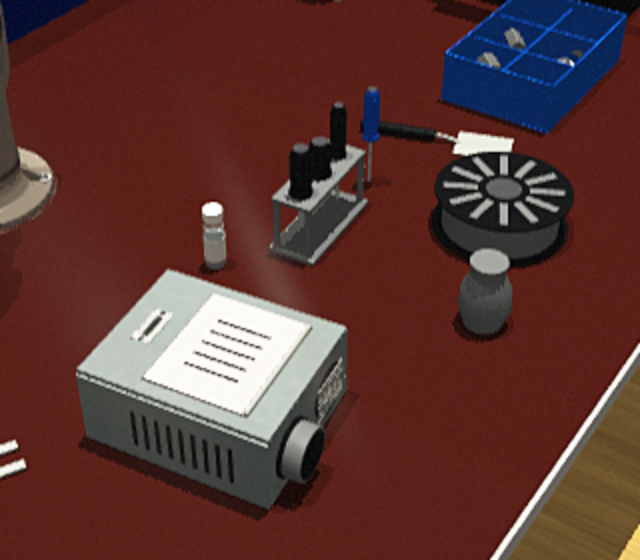

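View pics/b.png

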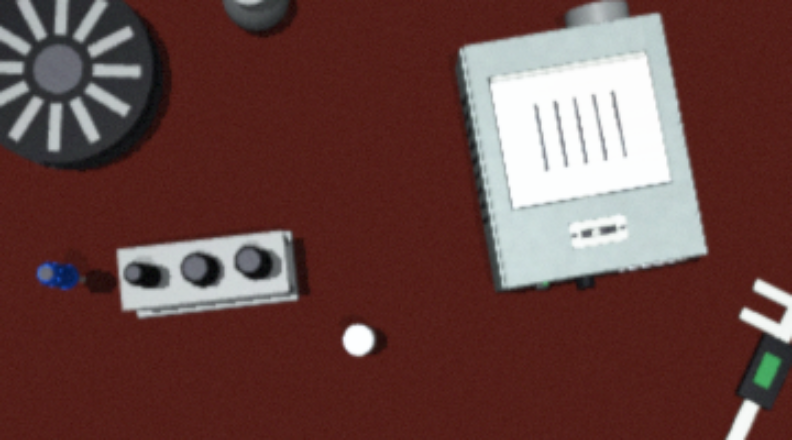

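The pictures show three black drivers in the rack at top px (205,274), (231,272) and (255,269), and a blue look-alike outside it at (166,275). The tall, slim black one at (205,274) in the rack, scene px (350,178), fits the driver: black, with the slimmest and tallest handle. I'll confirm it in an enlarged crop and compute positions.

```bash
cat > h.py <<'E'
import numpy as np,cv2
from station import bot
from scipy.spatial.transform import Rotation as Ro
P={c:bot.camera_params(c) for c in("scene","top")}
def onz(c,px,z):
    p=P[c];d=p["R"].T@np.linalg.inv(p["K"])@[px[0],px[1],1];o=-p["R"].T@p["t"]
    return o+d*(z-o[2])/d[2]
def tri(a,b):
    M=[p["K"]@np.c_[p["R"],p["t"]] for p in(P["scene"],P["top"])]
    X=cv2.triangulatePoints(*M,np.array(a,float).reshape(2,1),np.array(b,float).reshape(2,1)).ravel();return X[:3]/X[3]
def proj(c,X):
    p=P[c];v=p["K"]@(p["R"]@np.asarray(X)+p["t"]);return v[:2]/v[2]
def tool():
    o=bot.get_obs();w,x,y,z=o["tool_rot"];return o,Ro.from_quat([x,y,z,w]).as_matrix()
E
python3 - <<'E'
from h import *
print(tool()[1].round(3))
print("grip tri",tri((351,178),(201.5,270.7)))
for c,px in(("scene",(351,178)),("top",(201.5,270.7))):print(c,"grip z.147",onz(c,px,.147))
print("slot tri",tri((257.1,282.3),(410,255.5)),onz("scene",(257.1,282.3),.115),onz("top",(410,255.5),.115))
print("nut",tri((331.9,226.9),(260.6,271.7)),"stub",tri((338.2,217.3),(233,270.1)),"hatch",onz("top",(406.4,238.9),.115),"unit",onz("top",(397.2,223.8),0),"rack",onz("top",(237.5,271),0))
a=cv2.imread("pics/scene0.png");b=cv2.imread("pics/top0.png")
f=lambda im,x,y,w,h,s:cv2.resize(im[y:y+h,x:x+w],None,fx=s,fy=s,interpolation=cv2.INTER_CUBIC)
cv2.imwrite("pics/c.png",np.vstack([np.hstack([f(a,320,150,66,66,6),f(b,190,240,66,66,6)]),np.hstack([f(a,235,262,44,33,9),f(b,390,240,44,33,9)])[:200+97]] ))
E
```

```text
[[-0.955  0.     0.296]
 [-0.296 -0.    -0.955]
 [-0.    -1.     0.   ]]
grip tri [0.49389701 0.28388877 0.16148249]
scene grip z.147 [0.48105381 0.30323171 0.147     ]
top grip z.147 [0.49490249 0.28682837 0.147     ]
slot tri [ 0.52138787 -0.17003954  0.10986622] [ 0.52581394 -0.1738341   0.115     ] [ 0.52073908 -0.16955802  0.115     ]
nut [0.4981992  0.17064876 0.05679705] stub [0.49529038 0.22767512 0.05760766] hatch [ 0.55788217 -0.16285681  0.115     ] unit [ 0.60609904 -0.15805584  0.        ] rack [0.50011153 0.22838169 0.        ]
```

View pics/c.png

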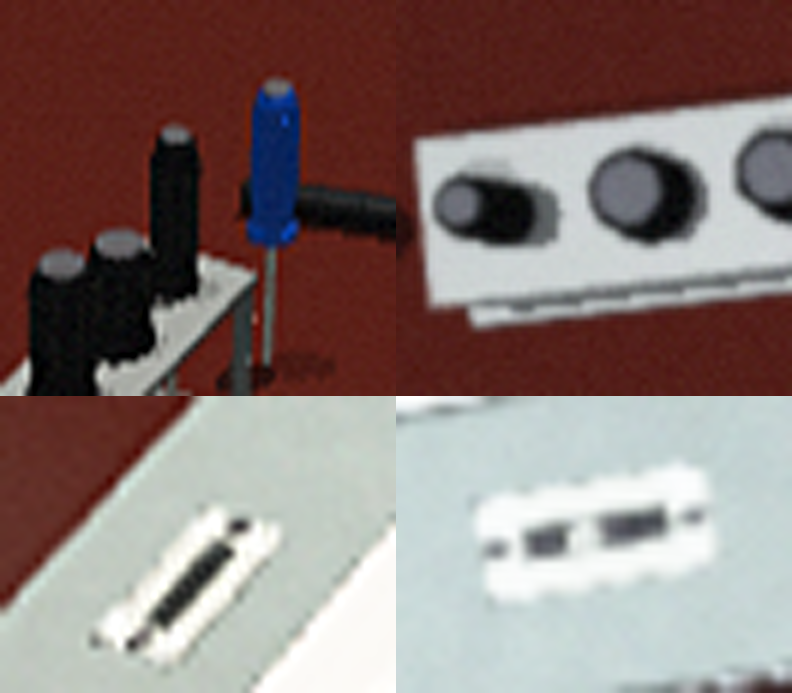

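The crop confirms the tall, slim black handle at the rack's end, with a small cap. The blue one stands outside the rack. In the top view the slot's dark opening shows a bright gap left of centre, crop px about (584,532), possibly the tab. Next I'll refine to sub-pixel.

```bash
python3 - <<'E'
from h import *
a=cv2.imread("pics/scene0.png");b=cv2.imread("pics/top0.png")
# plate: white blob near slot
for c,im,(x,y) in(("scene",a,(257,282)),("top",b,(411,255))):
    g=im.min(axis=2);m=(g>232).astype(np.uint8)
    r=18;sub=np.zeros_like(m);sub[y-r:y+r,x-r:x+r]=m[y-r:y+r,x-r:x+r]
    n,l,s,ce=cv2.connectedComponentsWithStats(cv2.morphologyEx(sub,cv2.MORPH_CLOSE,np.ones((5,5))))
    for i in range(1,n):
        if s[i,4]>30:
            pts=np.argwhere(l==i)[:,::-1].astype(np.float32);R=cv2.minAreaRect(pts);W=onz(c,R[0],.115)
            e=cv2.boxPoints(R);print(c,s[i],R,W.round(4),"bp",[onz(c,q,.115)[:2].round(4).tolist() for q in e])
for c,px in(("scene",(348.9,171.75)),("top",(200.6,273.4))):print(c,"cap",onz(c,px,.181).round(4))
print("cap tri",tri((348.9,171.75),(200.6,273.4)))
# rack top-plate outline in top view
g=b.min(axis=2);m=(g>110).astype(np.uint8);m=cv2.morphologyEx(m,cv2.MORPH_CLOSE,np.ones((15,15)))
n,l,s,ce=cv2.connectedComponentsWithStats(m);i=l[250,215]
R=cv2.minAreaRect(np.argwhere(l==i)[:,::-1].astype(np.float32));print("rack",R,[onz("top",q,.096)[:2].round(4).tolist() for q in cv2.boxPoints(R)])
i=l[300,450] if 0 else None
# unit top outline
m=((b[...,0]>95)&(b[...,1]>95)).astype(np.uint8);n,l,s,ce=cv2.connectedComponentsWithStats(m);i=l[265,400]
R=cv2.minAreaRect(np.argwhere(l==i)[:,::-1].astype(np.float32));print("unit",s[i],R,[onz("top",q,.115)[:2].round(4).tolist() for q in cv2.boxPoints(R)])
o,T=tool();print(o["eef_pos"],o["contact_force"])
print(b[250:261,404:420].min(axis=2))
E
```

```text
scene [246 275  20  16 138] ((255.70364379882812, 282.2760009765625), (8.004804611206055, 20.314716339111328), 42.273685455322266) [ 0.523  -0.1757  0.115 ] bp [[0.515, -0.202], [0.5064, -0.1419], [0.5312, -0.1489], [0.5389, -0.2081]]
scene [259 282  16  18 153] ((266.5, 290.5), (17.0, 15.0), 90.0) [ 0.563  -0.1831  0.115 ] bp [[0.5289, -0.1704], [0.5586, -0.1498], [0.5959, -0.1954], [0.5672, -0.2153]]
top [393 237  19   4  44] ((402.0, 238.5), (3.0, 18.0), 90.0) [ 0.559  -0.1531  0.115 ] bp [[0.5627, -0.1332], [0.5619, -0.1732], [0.5552, -0.173], [0.556, -0.133]]
top [399 248  26  14 241] ((411.4399719238281, 254.57998657226562), (11.172287940979004, 24.748737335205078), 81.8698959350586) [ 0.5227 -0.1728  0.115 ] bp [[0.5317, -0.1442], [0.5384, -0.1988], [0.5137, -0.2014], [0.5071, -0.1469]]
scene cap [0.4872 0.2819 0.181 ]
top cap [0.4875 0.2823 0.181 ]
cap tri [0.48731473 0.28217972 0.18091978]
rack ((319.5, 248.5), (461.0, 639.0), 90.0) [[1.0986, 0.7671], [1.067, -0.7268], [0.0262, -0.6517], [0.0543, 0.7347]]
unit [  349   150   113   131 10858] ((403.10797119140625, 214.5948791
[... 258 characters left out ...]
 248 247 247 246 247 246 246]
 [237 241 247 247 247 247 247 247 247 246 245 244 244 243 235 228]
 [247 248 247 246 245 246 245 244 236 222 216 205 197 187 164 155]
 [247 245 236 224 218 220 221 213 178 141 125 110  90  93  83 100]
 [215 194 169 141 137 173 222 223 172 113  94  81  69  80  86 100]
 [149 107 100  94 102 212 232 228 196 129  99  94  98 116 142 161]
 [154  94  94  97 103 214 227 223 199 154 157 165 187 218 230 233]
 [176 123 119 131 162 210 228 236 235 233 234 235 239 244 247 246]
 [219 224 229 231 236 240 242 246 247 247 247 247 246 246 246 246]
 [246 247 248 247 247 248 247 247 246 246 246 246 238 227 223 231]
 [249 248 247 247 248 246 246 238 228 227 231 229 217 200 196 207]]
```

```bash
cat >> h.py <<'E'
def to(xyz,ang=None):
    "print linear/dr to bring TCP to xyz, tool z heading to ang deg, tool pointing down"
    o,T=tool();d=np.asarray(xyz)-o["eef_pos"];s=""
    if ang is not None:
        c,si=np.cos(np.radians(ang)),np.sin(np.radians(ang));z=np.array([c,si,0]);y=np.array([0,0,-1.]);G=np.c_[np.cross(y,z),y,z]
        s=np.degrees(Ro.from_matrix(T.T@G).as_rotvec()).round(2)
    print("t",round(o["t"],2),"pos",o["eef_pos"].round(4),"F",o["contact_force"].round(2),"w",round(o["gripper_width"],3),"lin",(T.T@d).round(4),"dr",s,"q",o["q"].round(2))
E
A='{"linear":[-0.418,0,-0.336],"dr":[0,-76.8,0],"hand":1}'
python3 -m crank '[{"linear":[-0.418,0,-0.336],"dr":[0,-76.8,0],"hand":1},{"linear":[-0.418,0,-0.336],"dr":[0,-76.8,0],"hand":1},{"linear":[-0.418,0,-0.336],"dr":[0,-76.8,0],"hand":1},{"linear":[-0.418,0,-0.336],"dr":[0,-76.8,0],"hand":1},{"linear":[-0.418,0,-0.336],"dr":[0,-76.8,0],"hand":1},{"linear":[-0.418,0,-0.336],"dr":[0,-76.8,0],"hand":1},{"linear":[-0.418,0,-0.336],"dr":[0,-76.8,0],"hand":1},{"linear":[-0.418,0,-0.336],"dr":[0,-76.8,0],"hand":1},{"linear":[-0.418,0,-0.336],"dr":[0,-76.8,0],"hand":1},{"linear":[-0.418,0,-0.336],"dr":[0,-76.8,0],"hand":1}]' 30
python3 -c "
from h import *
to((.4873,.282,.235),4)
print(onz('top',(410.5,255.3),.095))"
```

```text
t: 1.73
eef_pos: [0.4336, -0.2975, 0.2318]
tool_rot: [-0.496, 0.496, -0.503, 0.504]
contact_force: [-0.2, -0.1, 0.5]
gripper_width: 0.997
t 1.73 pos [ 0.4336 -0.2975  0.2318] F [-0.16 -0.08  0.49] w 0.997 lin [-0.5802 -0.0037  0.0454] dr [-0.04 -4.81  0.05] q [ 0.81  0.26 -0.39  1.89  0.12  1.01  0.36]
[ 0.52256521 -0.17360203  0.095     ]
```

```bash
python3 -m crank '[{"linear":[-0.58,-0.004,0.045],"dr":[0,-4.8,0],"hand":1},{"linear":[-0.58,-0.004,0.045],"dr":[0,-4.8,0],"hand":1},{"linear":[-0.58,-0.004,0.045],"dr":[0,-4.8,0],"hand":1},{"linear":[-0.58,-0.004,0.045],"dr":[0,-4.8,0],"hand":1},{"linear":[-0.58,-0.004,0.045],"dr":[0,-4.8,0],"hand":1},{"linear":[-0.58,-0.004,0.045],"dr":[0,-4.8,0],"hand":1},{"linear":[-0.58,-0.004,0.045],"dr":[0,-4.8,0],"hand":1},{"linear":[-0.58,-0.004,0.045],"dr":[0,-4.8,0],"hand":1},{"linear":[-0.58,-0.004,0.045],"dr":[0,-4.8,0],"hand":1},{"linear":[-0.58,-0.004,0.045],"dr":[0,-4.8,0],"hand":1}]'
python3 -c "
from h import *
to((.4873,.282,.235),4)"
```

```text
t: 2.57
eef_pos: [0.4734, 0.1173, 0.2346]
tool_rot: [0.516, -0.515, 0.484, -0.484]
contact_force: [1.1, -0.2, 0.1]
gripper_width: 0.996
t 2.57 pos [0.4734 0.1173 0.2346] F [ 1.07 -0.19  0.13] w 0.996 lin [-0.1635 -0.0004  0.0243] dr [-0.06 -0.38  0.02] q [ 0.23  0.23 -0.69  1.95  0.17  1.02 -0.47]
```

```bash
python3 -m crank '[{"linear":[-0.1635,0,0.0243],"dr":[0,-0.4,0],"hand":1},{"linear":[-0.1635,0,0.0243],"dr":[0,-0.4,0],"hand":1},{"linear":[-0.1635,0,0.0243],"dr":[0,-0.4,0],"hand":1},{"linear":[-0.1635,0,0.0243],"dr":[0,-0.4,0],"hand":1},{"linear":[-0.1635,0,0.0243],"dr":[0,-0.4,0],"hand":1},{"linear":[-0.1635,0,0.0243],"dr":[0,-0.4,0],"hand":1},{"linear":[-0.1635,0,0.0243],"dr":[0,-0.4,0],"hand":1}]'
python3 -c "
from h import *
to((.4873,.282,.127),4)"
```

```text
t: 3.15
eef_pos: [0.4872, 0.2797, 0.2338]
tool_rot: [-0.517, 0.518, -0.482, 0.482]
contact_force: [0.8, 0.1, 0.0]
gripper_width: 1.0
t 3.15 pos [0.4872 0.2797 0.2338] F [0.8  0.15 0.03] w 1.0 lin [-0.0024  0.1068  0.0004] dr [0.03 0.07 0.05] q [-0.06  0.38 -0.72  1.79  0.28  1.08 -0.81]
```

```bash
python3 -m crank '[{"linear":[-0.0005,0.03,0],"dr":[0,0,0],"hand":1},{"linear":[-0.0005,0.06,0],"dr":[0,0,0],"hand":1},{"linear":[-0.0005,0.085,0],"dr":[0,0,0],"hand":1},{"linear":[-0.0005,0.1,0],"dr":[0,0,0],"hand":1},{"linear":[-0.0005,0.107,0],"dr":[0,0,0],"hand":1},{"linear":[-0.0005,0.107,0],"dr":[0,0,0],"hand":1},{"linear":[-0.0005,0.107,0],"dr":[0,0,0],"hand":1}]'
python3 - <<'E'
from h import *
to((.4873,.282,.127),4)
a=bot.read_camera("scene")[110:240,300:440];b=bot.read_camera("top")[190:320,150:290]
f=lambda i:cv2.resize(i,None,fx=2.8,fy=2.8,interpolation=cv2.INTER_CUBIC)
cv2.imwrite("pics/d.png",np.hstack([f(a),f(b)]))
E
```

```text
t: 3.73
eef_pos: [0.4879, 0.2798, 0.1278]
tool_rot: [0.517, -0.517, 0.482, -0.483]
contact_force: [-1.0, 0.8, -0.3]
gripper_width: 0.998
t 3.73 pos [0.4879 0.2798 0.1278] F [-1.03  0.8  -0.28] w 0.998 lin [-0.0022  0.0008 -0.0004] dr [-0.04 -0.04  0.01] q [-0.12  0.5  -0.66  1.89  0.39  0.89 -0.9 ]
```

View pics/d.png

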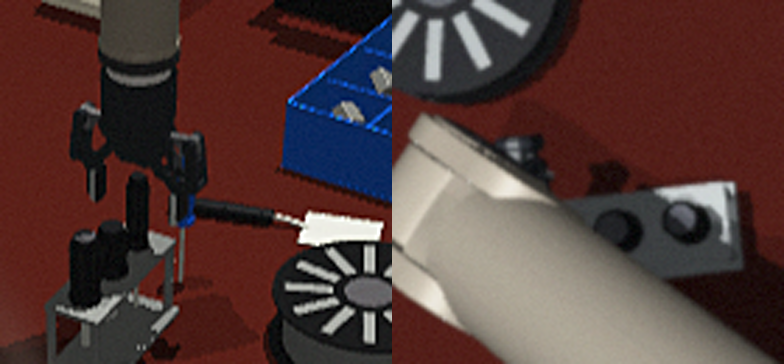

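The handle stands between the fingers, with the neighbouring drivers and the blue one clear. Closing.

```bash
python3 -m crank '[{"linear":[-0.002,0,0],"dr":[0,0,0],"hand":1},{"linear":[-0.002,0,0],"dr":[0,0,0],"hand":1},{"linear":[-0.002,0,0],"dr":[0,0,0],"hand":-1},{"linear":[-0.002,0,0],"dr":[0,0,0],"hand":-1},{"linear":[-0.002,0,0],"dr":[0,0,0],"hand":-1},{"linear":[-0.002,0,0],"dr":[0,0,0],"hand":-1},{"linear":[-0.002,0,0],"dr":[0,0,0],"hand":-1},{"linear":[-0.002,0,0],"dr":[0,0,0],"hand":-1},{"linear":[-0.002,0,0],"dr":[0,0,0],"hand":-1},{"linear":[-0.002,0,0],"dr":[0,0,0],"hand":-1}]' 40
```

```text
t: 4.67
eef_pos: [0.4871, 0.2827, 0.1272]
tool_rot: [0.517, -0.517, 0.482, -0.482]
contact_force: [0.3, -0.5, 0.7]
gripper_width: 0.241
```

```bash
python3 -m crank '[{"linear":[-0.002,-0.01,0],"dr":[0,0,0],"hand":-1},{"linear":[-0.002,-0.03,0],"dr":[0,0,0],"hand":-1},{"linear":[-0.002,-0.06,0],"dr":[0,0,0],"hand":-1},{"linear":[-0.002,-0.095,0],"dr":[0,0,0],"hand":-1},{"linear":[-0.002,-0.13,0],"dr":[0,0,0],"hand":-1},{"linear":[-0.002,-0.16,0],"dr":[0,0,0],"hand":-1},{"linear":[-0.002,-0.18,0],"dr":[0,0,0],"hand":-1},{"linear":[-0.002,-0.18,0],"dr":[0,0,0],"hand":-1}]'
python3 - <<'E'
from h import *
to((.5227,-.174,.305),8.4)
a=bot.read_camera("scene")[90:240,290:420];b=bot.read_camera("top")[190:340,150:280]
f=lambda i:cv2.resize(i,None,fx=3,fy=3,interpolation=cv2.INTER_CUBIC)
cv2.imwrite("pics/e.png",np.hstack([f(a),f(b)]))
E
```

```text
t: 5.33
eef_pos: [0.4882, 0.2868, 0.3128]
tool_rot: [0.52, -0.515, 0.481, -0.483]
contact_force: [0.4, 0.6, -0.2]
gripper_width: 0.242
t 5.33 pos [0.4882 0.2868 0.3128] F [ 0.44  0.57 -0.21] w 0.242 lin [0.4621 0.0061 0.0016] dr [-0.44 -4.32 -0.2 ] q [-0.04  0.31 -0.75  1.69  0.22  1.22 -0.77]
```

View pics/e.png

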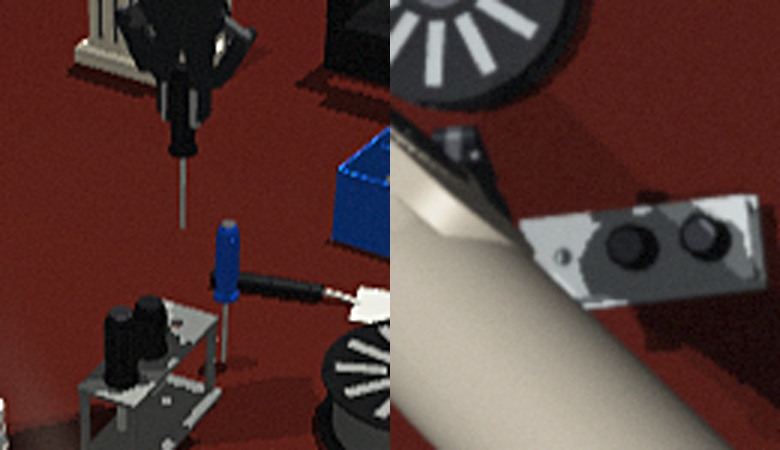

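The driver is gripped, upright and clear of the rack; its hole shows at crop px (562,257) of the top view, and the others are untouched. Moving to the slot.

```bash
python3 -m crank '[{"linear":[0.03,0.004,0],"dr":[0,-1,0],"hand":-1},{"linear":[0.07,0.004,0],"dr":[0,-2,0],"hand":-1},{"linear":[0.11,0.004,0.0],"dr":[0,-3,0],"hand":-1},{"linear":[0.15,0.004,0.0],"dr":[0,-4,0],"hand":-1},{"linear":[0.19,0.004,0.0],"dr":[0,-4.3,0],"hand":-1},{"linear":[0.23,0.004,0.0],"dr":[0,-4.3,0],"hand":-1},{"linear":[0.27,0.004,0.0],"dr":[0,-4.3,0],"hand":-1},{"linear":[0.31,0.004,0.0],"dr":[0,-4.3,0],"hand":-1},{"linear":[0.35,0.004,0.0],"dr":[0,-4.3,0],"hand":-1},{"linear":[0.38,0.004,0.0],"dr":[0,-4.3,0],"hand":-1}]' 
python3 -c "
from h import *
to((.5227,-.174,.245),8.4)"
```

```text
t: 6.27
eef_pos: [0.5122, -0.0983, 0.3013]
tool_rot: [-0.533, 0.535, -0.464, 0.462]
contact_force: [0.7, 0.0, 0.4]
gripper_width: 0.245
t 6.27 pos [ 0.5122 -0.0983  0.3013] F [0.75 0.03 0.4 ] w 0.245 lin [ 0.0764  0.0563 -0.0002] dr [ 0.2  -0.22  0.  ] q [ 0.55  0.21 -0.56  1.8   0.12  1.17  0.1 ]
```

```bash
python3 -m crank '[{"linear":[0.035,0.01,0],"dr":[0,0,0],"hand":-1},{"linear":[0.065,0.03,0],"dr":[0,0,0],"hand":-1},{"linear":[0.076,0.05,0],"dr":[0,0,0],"hand":-1},{"linear":[0.077,0.058,0],"dr":[0,0,0],"hand":-1},{"linear":[0.077,0.058,0],"dr":[0,0,0],"hand":-1},{"linear":[0.077,0.058,0],"dr":[0,0,0],"hand":-1},{"linear":[0.077,0.058,0],"dr":[0,0,0],"hand":-1},{"linear":[0.077,0.058,0],"dr":[0,0,0],"hand":-1}]'
python3 - <<'E'
from h import *
to((.5227,-.174,.245),8.4)
A=bot.read_camera("scene");B=bot.read_camera("top")
cv2.imwrite("pics/scene1.png",A);cv2.imwrite("pics/top1.png",B)
for c in("scene","top"):print(c,[(d["xy"],round(d["score"],2)) for d in bot.place_of(c,"driver_tip")][:2],[(d["xy"],round(d["score"],2)) for d in bot.place_of(c,"slot")][:2])
f=lambda i,s:cv2.resize(i,None,fx=s,fy=s,interpolation=cv2.INTER_CUBIC)
cv2.imwrite("pics/f.png",np.hstack([f(A[235:300,225:290],6),f(B[215:280,375:440],6)]))
print("expected tip px if at slot",proj("scene",(.5227,-.174,.134)),proj("scene",(.5227,-.174,.115)))
E
```

```text
t: 6.93
eef_pos: [0.5257, -0.1689, 0.2464]
tool_rot: [0.536, -0.535, 0.461, -0.462]
contact_force: [-0.1, -0.5, -1.3]
gripper_width: 0.246
t 6.93 pos [ 0.5257 -0.1689  0.2464] F [-0.15 -0.45 -1.28] w 0.246 lin [ 0.0046  0.0014 -0.0037] dr [-0.1   0.1   0.03] q [ 0.62  0.3  -0.51  1.81  0.17  1.07  0.19]
scene [([259.9, 276.2], 0.82), ([366.7, 212.8], 0.74)] [([258.9, 283.1], 0.66)]
top [([180.5, 276.6], 0.52)] [([410.6, 256.2], 0.63), ([231.0, 270.2], 0.27)]
expected tip px if at slot [255.39112045 275.91226908] [256.06961318 281.84201619]
```

View pics/f.png

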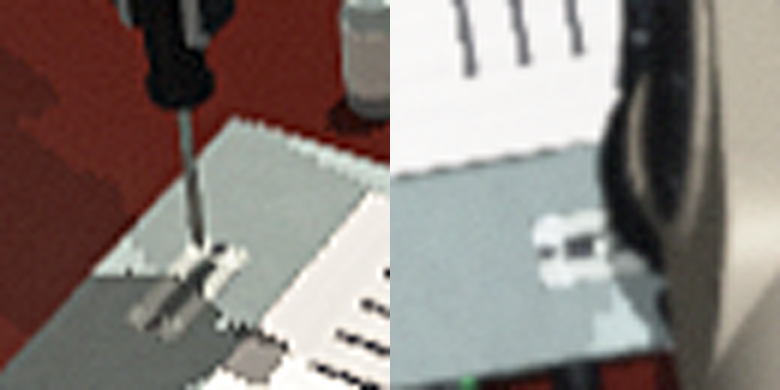

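```bash
python3 - <<'E'
from h import *
o,T=tool();p=o["eef_pos"];print(p)
tip=p-[0,0,.111]
print("pred tip px",proj("scene",tip))
# sub-pixel shank line and tip in scene1
A=cv2.imread("pics/scene1.png").astype(int)
for r in range(254,280):print(r,A[r,250:264].sum(axis=1)//3)
W=onz("scene",(257.9,275.1),tip[2]);print("tip by scene",W, "slot by scene",onz("scene",(255.95,282.4),.115))
u=np.array([np.cos(np.radians(8.4)),np.sin(np.radians(8.4)),0]);v=np.array([-u[1],u[0],0])
d=W-onz("scene",(255.95,282.4),.115);print("unit dx,dy",d@u,d@v)
E
```

```text
[ 0.52507636 -0.17033711  0.24559516]
pred tip px [257.13056392 275.26293363]
254 [ 52  53  52  53  64 101  80  46  51  51  50  45  42  76]
255 [ 53  49  52  50  52  98  83  44  49  49  46  38  73 148]
256 [ 53  49  50  51  49  93  91  44  45  47  40  51 145 178]
257 [ 52  51  51  51  44  93  93  48  44  41  49 127 176 168]
258 [ 50  50  53  51  44  98  88  46  40  47 126 180 166 165]
259 [ 54  53  51  48  47  93  92  48  51 129 180 168 164 168]
260 [ 52  53  50  53  43  74  85  46 103 180 170 162 166 167]
261 [ 51  54  53  53  48  66  88  89 160 173 168 164 167 168]
262 [ 51  53  51  52  43  60  87 116 181 169 167 166 168 169]
263 [ 55  54  48  47  42  69  83  84 177 168 166 166 168 166]
264 [ 52  50  48  43  75 113  81  65 182 168 167 166 169 164]
265 [ 55  50  44  71 148 164  73  70 181 171 166 167 163 166]
266 [ 51  43  71 137 179 181  73  73 166 173 166 166 167 164]
267 [ 44  73 142 178 169 174  81  73 137 173 163 163 167 167]
268 [ 51 141 171 165 166 175  98  72 123 175 166 167 164 167]
269 [129 178 166 162 165 175 112  73 118 177 165 165 166 165]
270 [179 171 164 165 165 174 121  72 110 176 170 168 166 169]
271 [170 164 167 166 169 170 114  76  94 180 168 167 165 166]
272 [165 164 165 164 168 171 124  72  81 176 168 167 165 165]
273 [165 164 167 165 165 167 162  67  67 178 167 167 166 166]
274 [165 166 167 170 167 170 176  64  64 204 174 170 171 167]
275 [165 166 168 167 168 165 198 127  55 236 168 131 137 173]
276 [164 165 167 165 164 171 242 220 146 234 107  39 110 217]
277 [163 167 163 160 167 196 234 242 208 194 119 145 201 249]
278 [164 165 164 166 193 214 220 203 147  96 143 206 239 242]
279 [185 167 165 197 218 221 198 133  74  52  54 193 214 236]
tip by scene [ 0.52620754 -0.16884164  0.13459516] slot by scene [ 0.52376984 -0.17568439  0.115     ]
unit dx,dy 0.0034111587288731256 0.006413239171919795
```

```bash
python3 -c "
from h import *
to((.5232,-.1745,.230),8.4)"; sleep 0
```

```text
t 7.23 pos [ 0.5251 -0.1703  0.2456] F [-1.08 -0.47 -0.67] w 0.246 lin [ 0.0038  0.0156 -0.0025] dr [-0.03 -0.03  0.02] q [ 0.62  0.3  -0.51  1.81  0.17  1.07  0.19]
```

```bash
python3 -m crank '[{"linear":[0.0035,0.004,-0.0025],"dr":[0,0,0],"hand":-1},{"linear":[0.0035,0.01,-0.0025],"dr":[0,0,0],"hand":-1},{"linear":[0.0035,0.015,-0.0025],"dr":[0,0,0],"hand":-1},{"linear":[0.0035,0.015,-0.0025],"dr":[0,0,0],"hand":-1},{"linear":[0.0035,0.015,-0.0025],"dr":[0,0,0],"hand":-1},{"linear":[0.0035,0.015,-0.0025],"dr":[0,0,0],"hand":-1},{"linear":[0.0035,0.015,-0.0025],"dr":[0,0,0],"hand":-1},{"linear":[0.0035,0.015,-0.0025],"dr":[0,0,0],"hand":-1}]'
python3 - <<'E'
from h import *
A=bot.read_camera("scene")
to((.5232,-.1745,.230),8.4)
cv2.imwrite("pics/scene2.png",A)
cv2.imwrite("pics/g.png",cv2.resize(A[262:302,232:282],None,fx=14,fy=14,interpolation=cv2.INTER_CUBIC))
E
```

```text
t: 7.9
eef_pos: [0.5232, -0.1743, 0.2304]
tool_rot: [0.535, -0.535, 0.462, -0.462]
contact_force: [-0.3, -0.2, -1.2]
gripper_width: 0.242
t 7.95 pos [ 0.5231 -0.1743  0.2304] F [ 0.02 -0.1  -0.7 ] w 0.244 lin [0.0002 0.0004 0.    ] dr [-0.03 -0.05  0.01] q [ 0.62  0.32 -0.51  1.83  0.18  1.04  0.19]
```

View pics/g.png

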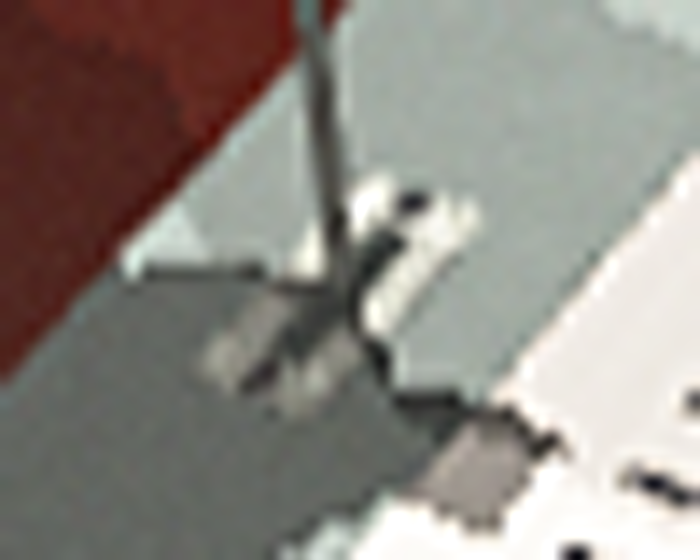

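The tip hangs just above the slot's dark opening: tip near crop px (345,290), slot centre (334,288). I'll feel downward gently.

```bash
python3 -m crank '[{"linear":[0,0.002,0],"dr":[0,0,0],"hand":-1},{"linear":[0,0.004,0],"dr":[0,0,0],"hand":-1},{"linear":[0,0.005,0],"dr":[0,0,0],"hand":-1},{"linear":[0,0.0055,0],"dr":[0,0,0],"hand":-1},{"linear":[0,0.0055,0],"dr":[0,0,0],"hand":-1}]'
python3 -m crank '[{"linear":[0,0.0005,0],"dr":[0,0,0],"hand":-1},{"linear":[0,0.001,0],"dr":[0,0,0],"hand":-1},{"linear":[0,0.001,0],"dr":[0,0,0],"hand":-1},{"linear":[0,0.001,0],"dr":[0,0,0],"hand":-1}]'
```

```text
t: 8.37
eef_pos: [0.5228, -0.1743, 0.2244]
tool_rot: [-0.535, 0.535, -0.462, 0.462]
contact_force: [-0.0, 0.6, -0.9]
gripper_width: 0.247
t: 8.7
eef_pos: [0.523, -0.1744, 0.2237]
tool_rot: [0.535, -0.535, 0.462, -0.462]
contact_force: [0.5, 0.1, -1.2]
gripper_width: 0.245
```

```bash
python3 -m crank '[{"linear":[0,0.0005,0],"dr":[0,0,0],"hand":-1},{"linear":[0,0.001,0],"dr":[0,0,0],"hand":-1},{"linear":[0,0.001,0],"dr":[0,0,0],"hand":-1},{"linear":[0,0.001,0],"dr":[0,0,0],"hand":-1}]'
```

```text
t: 9.03
eef_pos: [0.5229, -0.1744, 0.2226]
tool_rot: [-0.535, 0.535, -0.462, 0.462]
contact_force: [-0.7, -0.6, -0.7]
gripper_width: 0.247
```

No contact force with the tip about 3 mm below the top plane, so it is in the slot. Continuing.

```bash
python3 -m crank '[{"linear":[0,0.001,0],"dr":[0,0,0],"hand":-1},{"linear":[0,0.002,0],"dr":[0,0,0],"hand":-1},{"linear":[0,0.002,0],"dr":[0,0,0],"hand":-1},{"linear":[0,0.002,0],"dr":[0,0,0],"hand":-1}]'
```

```text
t: 9.37
eef_pos: [0.5229, -0.1743, 0.2206]
tool_rot: [-0.535, 0.535, -0.462, 0.462]
contact_force: [-0.6, -1.3, -0.7]
gripper_width: 0.249
```

```bash
python3 -m crank '[{"linear":[0,0.001,0],"dr":[0,0,0],"hand":-1},{"linear":[0,0.002,0],"dr":[0,0,0],"hand":-1},{"linear":[0,0.002,0],"dr":[0,0,0],"hand":-1},{"linear":[0,0.002,0],"dr":[0,0,0],"hand":-1}]'
```

```text
t: 9.7
eef_pos: [0.5229, -0.1743, 0.2186]
tool_rot: [-0.535, 0.535, -0.462, 0.462]
contact_force: [-0.1, -0.4, -0.8]
gripper_width: 0.247
```

```bash
python3 -m crank '[{"linear":[0,0.001,0],"dr":[0,0,0],"hand":-1},{"linear":[0,0.0015,0],"dr":[0,0,0],"hand":-1},{"linear":[0,0.0015,0],"dr":[0,0,0],"hand":-1},{"linear":[0,0.0015,0],"dr":[0,0,0],"hand":-1}]'
```

```text
t: 10.03
eef_pos: [0.5229, -0.1743, 0.2171]
tool_rot: [-0.535, 0.535, -0.462, 0.462]
contact_force: [0.1, -0.0, -0.5]
gripper_width: 0.25
```

```bash
python3 -m crank '[{"linear":[0,0.001,0],"dr":[0,0,0],"hand":-1},{"linear":[0,0.002,0],"dr":[0,0,0],"hand":-1},{"linear":[0,0.002,0],"dr":[0,0,0],"hand":-1}]'
```

```text
t: 10.28
eef_pos: [0.5228, -0.1743, 0.2149]
tool_rot: [-0.535, 0.535, -0.462, 0.462]
contact_force: [-0.6, 0.2, -1.1]
gripper_width: 0.245
```

```bash
python3 -m crank '[{"linear":[0,0.001,0],"dr":[0,0,0],"hand":-1},{"linear":[0,0.002,0],"dr":[0,0,0],"hand":-1},{"linear":[0,0.002,0],"dr":[0,0,0],"hand":-1}]'
```

```text
t: 10.53
eef_pos: [0.5228, -0.1743, 0.2129]
tool_rot: [-0.535, 0.535, -0.462, 0.462]
contact_force: [-0.5, 0.9, -0.4]
gripper_width: 0.245
```

```bash
python3 -m crank '[{"linear":[0,0.001,0],"dr":[0,0,0],"hand":-1},{"linear":[0,0.002,0],"dr":[0,0,0],"hand":-1},{"linear":[0,0.002,0],"dr":[0,0,0],"hand":-1}]'
```

```text
t: 10.78
eef_pos: [0.5228, -0.1743, 0.2109]
tool_rot: [-0.535, 0.535, -0.462, 0.462]
contact_force: [-0.0, 0.1, -1.7]
gripper_width: 0.246
```

Tip at about 0.100. Continuing.

```bash
python3 -m crank '[{"linear":[0,0.001,0],"dr":[0,0,0],"hand":-1},{"linear":[0,0.002,0],"dr":[0,0,0],"hand":-1},{"linear":[0,0.002,0],"dr":[0,0,0],"hand":-1}]'
```

```text
t: 11.03
eef_pos: [0.5229, -0.1743, 0.2089]
tool_rot: [-0.535, 0.535, -0.462, 0.462]
contact_force: [-0.0, -0.6, -1.3]
gripper_width: 0.247
```

```bash
python3 -m crank '[{"linear":[0,0.001,0],"dr":[0,0,0],"hand":-1},{"linear":[0,0.002,0],"dr":[0,0,0],"hand":-1},{"linear":[0,0.002,0],"dr":[0,0,0],"hand":-1}]'
```

```text
t: 11.28
eef_pos: [0.5228, -0.1743, 0.2069]
tool_rot: [-0.535, 0.535, -0.462, 0.462]
contact_force: [-0.3, -0.4, -0.8]
gripper_width: 0.244
```

```bash
python3 -m crank '[{"linear":[0,0.001,0],"dr":[0,0,0],"hand":-1},{"linear":[0,0.002,0],"dr":[0,0,0],"hand":-1},{"linear":[0,0.002,0],"dr":[0,0,0],"hand":-1}]'
```

```text
t: 11.53
eef_pos: [0.5228, -0.1743, 0.2049]
tool_rot: [-0.535, 0.535, -0.462, 0.462]
contact_force: [-0.2, -0.2, -1.5]
gripper_width: 0.246
```

```bash
python3 -m crank '[{"linear":[0,0.001,0],"dr":[0,0,0],"hand":-1},{"linear":[0,0.002,0],"dr":[0,0,0],"hand":-1},{"linear":[0,0.002,0],"dr":[0,0,0],"hand":-1}]'
```

```text
t: 11.78
eef_pos: [0.5228, -0.1743, 0.203]
tool_rot: [-0.535, 0.535, -0.462, 0.462]
contact_force: [-0.4, -0.7, -0.9]
gripper_width: 0.248
```

```bash
python3 -m crank '[{"linear":[0,0.001,0],"dr":[0,0,0],"hand":-1},{"linear":[0,0.002,0],"dr":[0,0,0],"hand":-1},{"linear":[0,0.002,0],"dr":[0,0,0],"hand":-1}]'
```

```text
t: 12.03
eef_pos: [0.5229, -0.1743, 0.2009]
tool_rot: [-0.535, 0.535, -0.462, 0.462]
contact_force: [0.3, -0.1, -0.4]
gripper_width: 0.246
```

```bash
python3 -m crank '[{"linear":[0,0.001,0],"dr":[0,0,0],"hand":-1},{"linear":[0,0.002,0],"dr":[0,0,0],"hand":-1},{"linear":[0,0.002,0],"dr":[0,0,0],"hand":-1}]'
```

```text
t: 12.28
eef_pos: [0.5229, -0.1743, 0.1989]
tool_rot: [-0.535, 0.535, -0.462, 0.462]
contact_force: [0.1, 0.2, -0.4]
gripper_width: 0.245
```

```bash
python3 -m crank '[{"linear":[0,0.001,0],"dr":[0,0,0],"hand":-1},{"linear":[0,0.002,0],"dr":[0,0,0],"hand":-1},{"linear":[0,0.002,0],"dr":[0,0,0],"hand":-1}]'
```

```text
t: 12.53
eef_pos: [0.5231, -0.1744, 0.1975]
tool_rot: [0.535, -0.535, 0.462, -0.462]
contact_force: [-0.7, -0.4, 4.1]
gripper_width: 0.243
```

```bash
python3 -m crank '[{"linear":[0,0.001,0],"dr":[0,0,0],"hand":-1},{"linear":[0,0.002,0],"dr":[0,0,0],"hand":-1},{"linear":[0,0.002,0],"dr":[0,0,0],"hand":-1}]'
python3 -c "
from h import *
to((.523,-.174,.195),8.4)"
```

```text
t: 12.78
eef_pos: [0.5232, -0.1744, 0.1956]
tool_rot: [0.535, -0.535, 0.462, -0.462]
contact_force: [-1.4, -0.7, 6.2]
gripper_width: 0.249
t 12.78 pos [ 0.5232 -0.1744  0.1956] F [-1.45 -0.72  6.21] w 0.249 lin [-0.0004  0.0006 -0.0001] dr [-0.03 -0.05  0.02] q [ 0.61  0.36 -0.5   1.86  0.2   0.97  0.17]
```

Contact at tip z of about 0.087, 28 mm below the top, with a slope of about 1 N/mm. That is the springy tab and not the bracket. Pressing gently on.

```bash
python3 -m crank '[{"linear":[0,0.0005,0],"dr":[0,0,0],"hand":-1},{"linear":[0,0.001,0],"dr":[0,0,0],"hand":-1},{"linear":[0,0.001,0],"dr":[0,0,0],"hand":-1}]'
```

```text
t: 13.03
eef_pos: [0.5231, -0.1744, 0.1946]
tool_rot: [0.535, -0.535, 0.462, -0.462]
contact_force: [-0.4, -0.3, 5.5]
gripper_width: 0.247
```

```bash
python3 -m crank '[{"linear":[0,0.0005,0],"dr":[0,0,0],"hand":-1},{"linear":[0,0.001,0],"dr":[0,0,0],"hand":-1},{"linear":[0,0.001,0],"dr":[0,0,0],"hand":-1}]'
python3 - <<'E'
from h import *
to((.523,-.174,.195),8.4)
A=bot.read_camera("scene");B0=cv2.imread("pics/scene2.png")
cv2.imwrite("pics/scene3.png",A);d=cv2.absdiff(A,B0)[265:330,260:330];print("hatch diff",d.mean())
E
```

```text
t: 13.28
eef_pos: [0.5231, -0.1744, 0.1933]
tool_rot: [0.535, -0.535, 0.462, -0.462]
contact_force: [-0.9, -0.4, 5.8]
gripper_width: 0.244
t 13.28 pos [ 0.5231 -0.1744  0.1933] F [-0.92 -0.42  5.76] w 0.244 lin [-0.0004 -0.0017 -0.    ] dr [-0.02 -0.05  0.01] q [ 0.61  0.36 -0.5   1.87  0.21  0.97  0.17]
hatch diff 19.212747252747253
```

```bash
python3 -m crank '[{"linear":[0,0.0005,0],"dr":[0,0,0],"hand":-1},{"linear":[0,0.0008,0],"dr":[0,0,0],"hand":-1},{"linear":[0,0.0008,0],"dr":[0,0,0],"hand":-1},{"linear":[0,0.0008,0],"dr":[0,0,0],"hand":-1}]'
python3 - <<'E'
from h import *
A=bot.read_camera("scene");B0=cv2.imread("pics/scene3.png");print(cv2.absdiff(A,B0)[200:330,200:370].mean())
f=lambda i:cv2.resize(i,None,fx=2,fy=2)
cv2.imwrite("pics/i.png",np.hstack([f(B0[150:350,190:390]),f(A[150:350,190:390])])[:, :800])
E
```

```text
t: 13.67
eef_pos: [0.5233, -0.1744, 0.1929]
tool_rot: [0.535, -0.535, 0.462, -0.463]
contact_force: [-1.9, -0.0, 7.5]
gripper_width: 0.247
15.44865761689291
```

View pics/i.png

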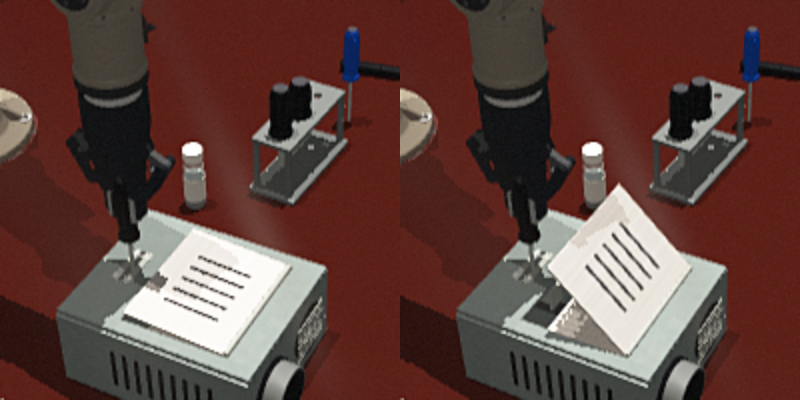

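The right-hand picture shows the hatch swinging up. Withdrawing straight up.

```bash
python3 -m crank '[{"linear":[0,-0.006,0],"dr":[0,0,0],"hand":-1},{"linear":[0,-0.015,0],"dr":[0,0,0],"hand":-1},{"linear":[0,-0.025,0],"dr":[0,0,0],"hand":-1},{"linear":[0,-0.035,0],"dr":[0,0,0],"hand":-1},{"linear":[0,-0.05,0],"dr":[0,0,0],"hand":-1},{"linear":[0,-0.07,0],"dr":[0,0,0],"hand":-1},{"linear":[0,-0.095,0],"dr":[0,0,0],"hand":-1},{"linear":[0,-0.115,0],"dr":[0,0,0],"hand":-1},{"linear":[0,-0.117,0],"dr":[0,0,0],"hand":-1},{"linear":[0,-0.117,0],"dr":[0,0,0],"hand":-1}]'
python3 - <<'E'
from h import *
A=bot.read_camera("scene")
cv2.imwrite("pics/j.png",cv2.resize(A[110:350,190:390],None,fx=2,fy=2))
to((.4871,.2827,.31),4)
E
```

```text
t: 14.55
eef_pos: [0.5237, -0.1744, 0.3111]
tool_rot: [0.535, -0.535, 0.461, -0.463]
contact_force: [0.6, -0.2, -1.0]
gripper_width: 0.244
t 14.6 pos [ 0.5229 -0.1744  0.3096] F [-0.71  0.41 -1.64] w 0.247 lin [-0.4574 -0.0006  0.031 ] dr [-0.03  4.35  0.03] q [ 0.64  0.25 -0.52  1.73  0.13  1.2   0.23]
```

View pics/j.png

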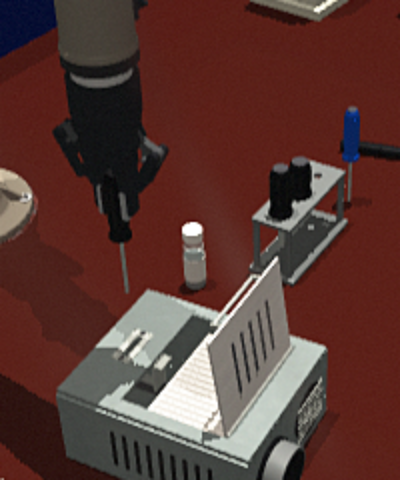

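The hatch stands fully open and the driver hangs straight in the grip, clear of the unit. Going back to the rack.

```bash
python3 -m crank '[{"linear":[-0.03,0,0.002],"dr":[0,1,0],"hand":-1},{"linear":[-0.07,0,0.005],"dr":[0,2,0],"hand":-1},{"linear":[-0.11,0,0.008],"dr":[0,3,0],"hand":-1},{"linear":[-0.15,0,0.01],"dr":[0,4,0],"hand":-1},{"linear":[-0.19,0,0.013],"dr":[0,4.35,0],"hand":-1},{"linear":[-0.23,0,0.016],"dr":[0,4.35,0],"hand":-1},{"linear":[-0.27,0,0.019],"dr":[0,4.35,0],"hand":-1},{"linear":[-0.31,0,0.021],"dr":[0,4.35,0],"hand":-1},{"linear":[-0.35,0,0.024],"dr":[0,4.35,0],"hand":-1},{"linear":[-0.38,0,0.026],"dr":[0,4.35,0],"hand":-1}]'
python3 -c "
from h import *
to((.4871,.2827,.31),4)"
```

```text
t: 15.43
eef_pos: [0.4916, 0.2086, 0.3081]
tool_rot: [-0.517, 0.518, -0.482, 0.481]
contact_force: [0.3, 0.6, -1.4]
gripper_width: 0.25
t 15.43 pos [0.4916 0.2086 0.3081] F [ 0.31  0.62 -1.39] w 0.25 lin [-0.0742 -0.0018  0.0008] dr [ 0.12  0.16 -0.03] q [ 0.11  0.26 -0.74  1.76  0.18  1.2  -0.61]
```

```bash
python3 -m crank '[{"linear":[-0.035,0,0.001],"dr":[0,0,0],"hand":-1},{"linear":[-0.06,0,0.001],"dr":[0,0,0],"hand":-1},{"linear":[-0.074,0,0.001],"dr":[0,0,0],"hand":-1},{"linear":[-0.074,0.03,0.001],"dr":[0,0,0],"hand":-1},{"linear":[-0.074,0.06,0.001],"dr":[0,0,0],"hand":-1},{"linear":[-0.074,0.08,0.001],"dr":[0,0,0],"hand":-1},{"linear":[-0.074,0.08,0.001],"dr":[0,0,0],"hand":-1},{"linear":[-0.074,0.08,0.001],"dr":[0,0,0],"hand":-1},{"linear":[-0.074,0.08,0.001],"dr":[0,0,0],"hand":-1},{"linear":[-0.074,0.08,0.001],"dr":[0,0,0],"hand":-1}]'
python3 -c "
from h import *
to((.4871,.2827,.1275),4)"
```

```text
t: 16.27
eef_pos: [0.49, 0.2799, 0.2309]
tool_rot: [0.518, -0.516, 0.482, -0.482]
contact_force: [-0.5, -0.3, -1.3]
gripper_width: 0.246
t 16.27 pos [0.49   0.2799 0.2309] F [-0.51 -0.31 -1.34] w 0.246 lin [-0.0028  0.1034 -0.0029] dr [-0.12 -0.   -0.07] q [-0.05  0.39 -0.74  1.79  0.29  1.08 -0.82]
```

```bash
python3 -m crank '[{"linear":[-0.0022,0,-0.0025],"dr":[0,0,0],"hand":-1},{"linear":[-0.0022,0,-0.0025],"dr":[0,0,0],"hand":-1},{"linear":[-0.0022,0,-0.0025],"dr":[0,0,0],"hand":-1},{"linear":[-0.0022,0,-0.0025],"dr":[0,0,0],"hand":-1},{"linear":[-0.0022,0.004,-0.0025],"dr":[0,0,0],"hand":-1}]'
python3 -c "
from h import *
to((.4871,.2827,.1275),4)"
```

```text
t: 16.68
eef_pos: [0.4871, 0.2816, 0.2261]
tool_rot: [0.518, -0.517, 0.482, -0.482]
contact_force: [0.2, 0.3, -0.4]
gripper_width: 0.248
t 16.68 pos [0.4871 0.2816 0.2261] F [ 0.22  0.31 -0.4 ] w 0.248 lin [-0.001   0.0986 -0.0001] dr [-0.09 -0.   -0.04] q [-0.05  0.39 -0.73  1.8   0.29  1.07 -0.83]
```

Within 1 mm. Lowering, gently at first past the plate.

```bash
python3 -m crank '[{"linear":[-0.0008,0.006,0],"dr":[0,0,0],"hand":-1},{"linear":[-0.0008,0.012,0],"dr":[0,0,0],"hand":-1},{"linear":[-0.0008,0.018,0],"dr":[0,0,0],"hand":-1},{"linear":[-0.0008,0.024,0],"dr":[0,0,0],"hand":-1},{"linear":[-0.0008,0.03,0],"dr":[0,0,0],"hand":-1},{"linear":[-0.0008,0.034,0],"dr":[0,0,0],"hand":-1},{"linear":[-0.0008,0.034,0],"dr":[0,0,0],"hand":-1}]'
```

```text
t: 17.27
eef_pos: [0.4861, 0.2817, 0.1901]
tool_rot: [-0.517, 0.518, -0.482, 0.482]
contact_force: [0.6, 0.4, -0.6]
gripper_width: 0.246
```

```bash
python3 -m crank '[{"linear":[0,0.01,0],"dr":[0,0,0],"hand":-1},{"linear":[0,0.022,0],"dr":[0,0,0],"hand":-1},{"linear":[0,0.034,0],"dr":[0,0,0],"hand":-1},{"linear":[0,0.045,0],"dr":[0,0,0],"hand":-1},{"linear":[0,0.053,0],"dr":[0,0,0],"hand":-1},{"linear":[0,0.058,0],"dr":[0,0,0],"hand":-1},{"linear":[0,0.06,0],"dr":[0,0,0],"hand":-1},{"linear":[0,0.06,0],"dr":[0,0,0],"hand":-1}]'
python3 -c "
from h import *
to((.4871,.2827,.1275),4)"
```

```text
t: 17.93
eef_pos: [0.4864, 0.2821, 0.1308]
tool_rot: [-0.517, 0.517, -0.482, 0.482]
contact_force: [-0.9, -0.3, -0.4]
gripper_width: 0.246
t 17.93 pos [0.4864 0.2821 0.1308] F [-0.86 -0.31 -0.42] w 0.246 lin [-0.0006  0.0033  0.0007] dr [0.04 0.01 0.01] q [-0.11  0.5  -0.68  1.88  0.4   0.9  -0.91]
```

```bash
python3 -m crank '[{"linear":[-0.0006,0.0015,0.0007],"dr":[0,0,0],"hand":-1},{"linear":[-0.0006,0.0027,0.0007],"dr":[0,0,0],"hand":-1},{"linear":[-0.0006,0.0027,0.0007],"dr":[0,0,0],"hand":-1},{"linear":[-0.0006,0.0027,0.0007],"dr":[0,0,0],"hand":-1}]'
```

```text
t: 18.27
eef_pos: [0.4874, 0.2829, 0.1289]
tool_rot: [0.517, -0.517, 0.482, -0.482]
contact_force: [0.0, -0.5, -0.9]
gripper_width: 0.245
```

```bash
python3 -m crank '[{"linear":[0,0.0003,0],"dr":[0,0,0],"hand":-0.3},{"linear":[0,0.0003,0],"dr":[0,0,0],"hand":-0.3},{"linear":[0,0.0003,0],"dr":[0,0,0],"hand":0},{"linear":[0,0.0003,0],"dr":[0,0,0],"hand":1},{"linear":[0,0.0003,0],"dr":[0,0,0],"hand":1},{"linear":[0,0.0003,0],"dr":[0,0,0],"hand":1},{"linear":[0,0.0003,0],"dr":[0,0,0],"hand":1},{"linear":[0,0.0003,0],"dr":[0,0,0],"hand":1},{"linear":[0,0.0003,0],"dr":[0,0,0],"hand":1},{"linear":[0,0.0003,0],"dr":[0,0,0],"hand":1}]'
```

```text
t: 19.1
eef_pos: [0.4873, 0.2828, 0.1284]
tool_rot: [-0.517, 0.517, -0.482, 0.482]
contact_force: [-0.7, 0.0, 0.2]
gripper_width: 1.001
```

Released. Raising straight up, then moving away for a final look.

```bash
python3 -m crank '[{"linear":[0,-0.02,0],"dr":[0,0,0],"hand":1},{"linear":[0,-0.05,0],"dr":[0,0,0],"hand":1},{"linear":[0,-0.085,0],"dr":[0,0,0],"hand":1},{"linear":[0,-0.12,0],"dr":[0,0,0],"hand":1},{"linear":[0,-0.15,0],"dr":[0,0,0],"hand":1},{"linear":[0.04,-0.15,0],"dr":[0,0,0],"hand":1},{"linear":[0.08,-0.15,0],"dr":[0,0,0],"hand":1},{"linear":[0.12,-0.15,0],"dr":[0,0,0],"hand":1},{"linear":[0.16,-0.15,0],"dr":[0,0,0],"hand":1},{"linear":[0.2,-0.15,0],"dr":[0,0,0],"hand":1}]'
python3 -m crank '[{"linear":[0.03,0,0],"dr":[0,0,0],"hand":1},{"linear":[0.06,0,0],"dr":[0,0,0],"hand":1},{"linear":[0.08,0,0],"dr":[0,0,0],"hand":1},{"linear":[0.08,0,0],"dr":[0,0,0],"hand":1},{"linear":[0.08,0,0],"dr":[0,0,0],"hand":1},{"linear":[0.08,0,0],"dr":[0,0,0],"hand":1}]'
python3 - <<'E'
from h import *
to((.4873,.2820,.3))
A=bot.read_camera("scene");B=bot.read_camera("top");a=cv2.imread("pics/scene0.png");b=cv2.imread("pics/top0.png")
print("rack diff",cv2.absdiff(A,a)[160:240,320:375].mean(),cv2.absdiff(B,b)[250:300,190:275].mean())
f=lambda i:cv2.resize(i,None,fx=2,fy=2)
cv2.imwrite("pics/k.png",np.hstack([f(A[110:350,190:390]),f(B[180:420,170:370])]))
E
```

```text
t: 19.93
eef_pos: [0.501, 0.0814, 0.2786]
tool_rot: [0.517, -0.517, 0.482, -0.482]
contact_force: [0.7, -1.3, 0.2]
gripper_width: 0.998
t: 20.43
eef_pos: [0.5067, 0.0044, 0.2784]
tool_rot: [0.518, -0.517, 0.482, -0.482]
contact_force: [1.0, 0.5, 0.1]
gripper_width: 1.002
t 20.43 pos [0.5067 0.0044 0.2784] F [1.01 0.51 0.08] w 1.002 lin [-2.783e-01 -2.140e-02  2.000e-04] dr  q [ 0.44  0.21 -0.65  1.86  0.14  1.12 -0.19]
rack diff 2.7836363636363637 3.0404705882352943
```

View pics/k.png

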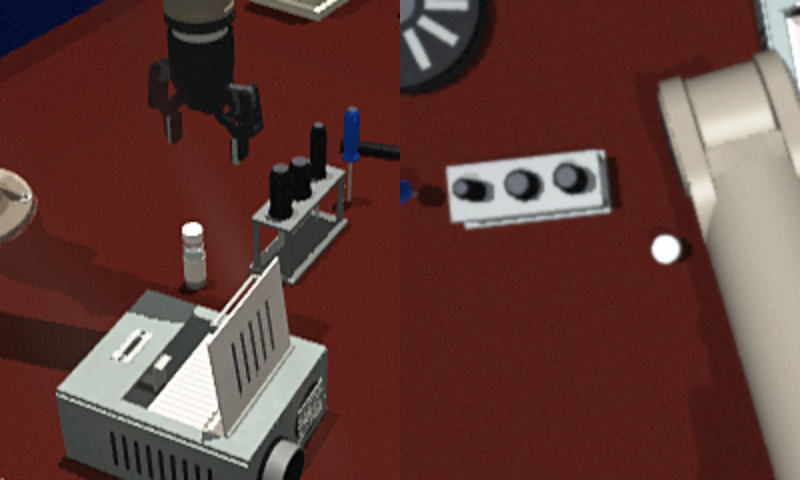

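The driver hangs upright in its hole, the rack view matches the starting pictures, the hatch is open and the arm is clear. Handing in.

```bash
python3 -c "
from station import bot
print(bot.hand_in())"
```

```text
the job is handed in; nothing more can be done
None
```

The hatch is open, the driver is back in its hole in the rack, and I handed the job in at about 20.5 s of the 64 s allowed.

- **Pressing the latch:** I took the slim black driver and lowered it through the slot. The tab was about 28 mm below the top. It gave at about 1 N per mm, and the hatch let go after about 5 mm. The highest force in my readings was 7.5 N, against the 15 N limit.
- **Last checks:** In the final pictures the hatch looks fully open and the driver hangs upright. The rack area differs only slightly from the first pictures (mean about 3 grey levels). The gripper is open and clear of everything, with wrist forces of about 1 N or less.
- **Not measured:** I judged the hatch angle by eye. I did not measure the other things on the bench again; those in the last views look unmoved, but the calipers were out of view. No check failed or disagreed, and `hand_in()` gives no verdict.

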